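# Draw the shelf deck up tight with its cam lock

### The arm

A 6-joint arm with a two-finger parallel gripper is mounted at the origin on the work surface. World frame = base frame: x ahead of the robot, y to its left, z up, the work surface at z = 0. Lengths are in m, angles in rad, forces in N, time in s.
With the tool pointing down it reaches from about 0.35 to 0.85 m from the base axis. Payload 8.1 kg.
Tool frame: the origin (TCP) lies at the centre of the arm's flange, where the gripper is bolted on; the fingertips stand 186 mm ahead of it and the grasp point (between the pads) lies 167 mm ahead of it; z points along the fingers, y is the line along which they close (so a half turn about z gives the same grasp; the last joint's range is limited). The gripper opens to 93 mm and grips with 3 to 60 N. Pads are 15 mm wide; open, the fingers measure 128 mm over their backs; the gripper's body (75 mm by 188 mm) begins 65 mm behind the grasp point.
Start: joints at [1.044, 0.13, 1.488, -0, 1.523, -0.085], TCP at [0.257, 0.542, 0.405] pointing down, gripper open.
Joint ranges: [-2.96, 2.96], [-0.89, 2.26], [0.02, 2.5], [-1.34, 4.48], [0, 2.73], [-2.66, 2.66]. Speed limits (rad/s): [2.39, 2.39, 2.79, 3.14, 3.14, 3.14].

### API

Orientations are given as a rotation vector (axis times angle).
In Python, from plant import robot gives the robot as it stands.
- The arm moves only by the tool apply_moves, never from a script. Its argument "series" is a list of rows, each a list of 2 entries, a list of its own where there are three numbers: the shift along the tool's x, y, z in mm, then the turn, a rotation vector about the tool's x, y, z in rad. A call has 1 to 12 rows; each row shifts and turns the commanded pose from where the row before left it, along the tool's axes as they then stand; what a row does not reach is not made up. A row lasts 1/12 s, in which the tool goes at most 41.7 mm and 7.16 degrees, less where a joint would pass 70% of its speed; a pose out of reach is approached as far as the arm can. A call is refused whole if a number of a shift passes 41.7 or a number of a turn 0.125, either way. A call with a gripper value outside its range is refused whole. "claw" is the opening, from 0 (shut) to 1 (fully open), set as the call begins (left out, the last holds). The fingers move at their own pace and stop on an object; "newtons" is the grip in N (left out, the last holds). Time passes only in rows, so rows that do not move let the fingers close. It gives the time, the measured TCP pose, the force, the opening and the grip force at its end, in the units of the state.
- robot.read_state(): the state, without advancing time (a new reading comes with each control period).
- robot.read_camera(name): name is "side" or "top"; returns (picture, depth): 400x640x3 uint8, blue, green, red; 400x640 float32, m along the optical axis (not along the pixel's ray), 0 where there is no reading.
- robot.calibration(name): a dict with "fx", "fy", "cx", "cy" (pixels), "extrinsics" (4x4, takes a point from world to camera coordinates). Camera axes: x right, y down, z forward; pixel columns grow to the right and rows downward; lengths in m; the calibration is good to about 2 mm. A picture is of the moment at which its call begins. calibration takes no time and is no camera call.
- robot.close_job(): hands the job in; it is judged then, once.
The state is a dict: "t": time; "q": joint angles; "dq": joint speeds; "joint_torque": joint torques, N m; "tool_pos": TCP position; "orientation": TCP orientation; "force": force on the tool from outside, world axes, zero at the start; "wrist_torque": the same for the moment, N m; "opening": finger opening in m; "gripper_force": force on a finger pad.
Only numpy, scipy, OpenCV 4.12 (cv2) and the standard library are available. Lean on these libraries where they do the work, as an engineer would, in place of code of your own. Each camera call takes 0.05 s, during which the arm holds its last target. There are 200 camera calls.

### The job

Slide the steel shelf deck in along its frame by the blue plate until it meets the rubber seal, so that its bolt stands in the mouth of the brass hook. Then swing the orange lever about half a turn anticlockwise (seen from above), by feel, until the hook has drawn the bolt firmly tight: stop when the lever has clearly stiffened and do not force it further. Let go at the end, and leave the other kitchen things where they are.

Things in the scene. Friction and masses are not known exactly. Their poses are not given: they have to be found in the camera images.
- frame: fixed stainless shelf frame on the counter, base plate 340 x 140 x 8 mm; origin under its centre, z up, x runs along the slide from the cam lock (at x = -95 mm) to the blue-plate end. Rails at y = +/-55 mm reach z = 41 mm. A rubber seal across it faces +x, about 64 mm from the cam axis; its exact place differs by up to 2.2 mm either way and is not measured.
- cam_axis (a point): point on the upright axis of the cam lock, at mid-height of the orange lever (57 mm above the counter)
- cam: the cam lock, turning on an upright axis; origin on that axis at the counter, its y along the lever. Turned by 0 when its axes match the frame's, up to 4.1 rad anticlockwise seen from above; starts at 0 to 0.2. Free: 0.2 N m (3.6 N at 55 mm from the axis). Once the seal is squeezed it stiffens within a third of a radian: tight is 0.42 to 0.60 N m (7.5 to 11 N at 55 mm), under 0.35 loose, over 0.7 overdone.
- lever (a point): point in the orange lever, 55 mm from the cam axis, 57 mm above the counter. The lever is an upright blade 8 mm thick, 44 to 70 mm above the counter, reaching 70 mm from the axis; with the cam at 0 it points along the frame's +y, at pi/2 along -x, at pi along -y. Push it on its flat side with closed fingers, or pinch it.
- cam_foot (a point): foot of the cam axis, at the brass spiral hook that turns with the cam (21 to 33 mm above the counter). With the cam near 0 its mouth opens to the frame's +x; its inner face is 30 mm from the axis at the tip and closes in by 3.2 mm per rad. The hook misses the bolt unless the bolt head is within 25 mm of the axis first. Tight comes at 2.0 to 3.8 rad, by where the seal stands; the lock then holds itself.
- deck: sliding steel deck 110 x 120 mm, top 46 mm above the counter, same axes and origin as the frame when fully in; starts drawn out 42 to 60 mm along the frame's +x. Slides with 2.5 N. It meets the seal when 3 to 8 mm from fully in; the seal springs, 50 N per mm: 8 N of push is ample. The lock is tight when the hook pulls on the deck's bolt with 12 to 58 N, best 30 N.
- push_plate (a point): top middle of the outer (+x) face of the blue plate, the upright plate at the outer end of the deck: 120 mm wide along the frame's y, 10 mm thick, from 44 to 80 mm above the counter.
- bolt_head (a point): centre of the 10 mm thick downward head of the deck's bolt (a dark steel rod 8 mm thick), 32 mm above the counter; 13.5 mm from the cam axis were the deck fully in
- grinder: steel pepper grinder, 52 mm diameter, 118 mm high, on the shelving; leave alone
- ramekin: blue ceramic ramekin, 84 mm diameter, 45 mm high, on the shelving; leave alone
- saucepan: aluminium saucepan, 160 mm diameter, 85 mm high, black handle; leave alone
- spoon: wooden spoon, 260 mm long; leave alone
- container: clear plastic container with green snap lid, 158 x 118 x 75 mm; leave alone
- mug: white mug, 80 mm diameter, 90 mm high; leave alone
- jar: glass jar with steel cap, 60 mm diameter, 90 mm high; leave alone

How it is judged:
On the way, in this order (a step that is already met when the one before it is completed fails the run):
1. the deck is slid in: the bolt head stands in the hook, within 25 mm of the cam axis (horizontal distance between bolt_head and cam_axis below 0.025 m), for 0.2 s.
2. the cam is turned past 1.8 rad and its hook pulls on the bolt with more than 12 N (y of lever in the frame of frame below -0.0125 m and contact force between cam and deck above 12 N), for 0.2 s.
At the end, for the whole second after the job is handed in: The cam is turned past 1.8 rad and at rest, the bolt head is within 24 mm of the cam axis, and the hook by itself pulls on the bolt with 12 to 58 N (all of step 2 and contact force between cam and deck below 58 N and horizontal distance between bolt_head and cam_axis below 0.024 m and angular speed of cam below 0.05 rad/s); the robot touches nothing.
It fails at once if the lock is forced: the hook pulls on the bolt with more than 85 N (contact force between cam and deck above 85 N).
It fails at once if one of the other kitchen things is moved more than 30 mm (distance of any of grinder, ramekin, saucepan, spoon, container, mug, jar from where it was at the start of the episode above 0.03 m).
It also fails if it takes over 67 s, if anything falls off the work surface, if the arm or the gripper's body presses on something with over 40 N, if the wrist force passes 120 N, or if a joint passes its speed limit or range.

## Working session

There is one attempt and no reset: what is moved stays moved. The work goes in short steps, Python scripts to look and compute and a tool call to move; the robot and the scene stay as the last step left them, time stands still between calls to the robot, and variables do not carry over. Pictures are saved under pics/ and viewed, at most 10 in all, crops included, and the job is handed in when it is done.

Besides the shell and the picture viewer there is one more tool, called as name([rows], argument=value, ...), one row to a line, values as JSON. apply_moves: Moves the arm, as the interface text tells. Its arguments: {"type":"object","properties":{"series":{"type":"array"},"claw":{"type":"number"},"newtons":{"type":"number"}},"required":["series"]}

```bash
mkdir -p pics
python3 - <<'E'
from plant import robot
import cv2,numpy as np
s=robot.read_state();print({k:np.round(v,3).tolist() for k,v in s.items()})
for n in("top","side"):
    im,d=robot.read_camera(n);cv2.imwrite(f"pics/{n}0.png",im);np.save(f"pics/{n}0.npy",d)
    c=robot.calibration(n);print(n,c["fx"],c["cx"],c["cy"],np.round(c["extrinsics"],3).tolist())
E
```

```text
{'t': 0.0, 'q': [1.044, 0.131, 1.489, 0.0, 1.523, -0.085], 'dq': [0.001, -0.0, 0.0, -0.001, -0.003, -0.001], 'joint_torque': [-0.0, -55.984, -49.175, 0.077, 0.036, -0.0], 'tool_pos': [0.256, 0.542, 0.404], 'orientation': [-0.688, -3.065, 0.003], 'force': [-0.638, -0.798, -0.174], 'wrist_torque': [-0.016, -0.034, -0.022], 'gripper_force': 0.0, 'opening': 0.093}
top 495.5630621615283 324.683817707311 198.0923226313031 [[-0.01, -1.0, -0.002, 0.054], [-0.98, 0.01, -0.201, 0.536], [0.201, 0.0, -0.98, 1.789], [0.0, 0.0, 0.0, 1.0]]
side 509.7370457887903 324.5497206290842 200.05423551622465 [[0.897, 0.441, 0.007, -0.469], [0.25, -0.497, -0.831, -0.022], [-0.363, 0.748, -0.556, 1.9], [0.0, 0.0, 0.0, 1.0]]
```

View pics/top0.png

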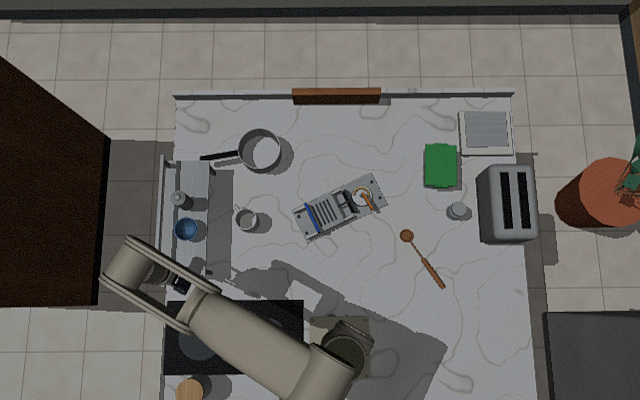

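View pics/side0.png

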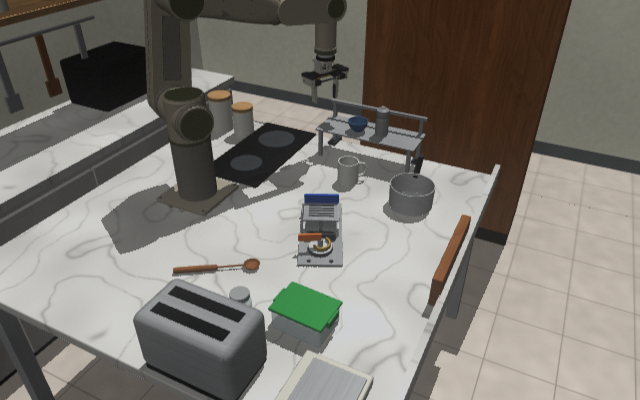

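The top view shows the frame centred near (340,208), the blue plate at (311,218), and the orange lever at (367,202) near the cam (360,196). The mug is at (247,218) and the spoon at (407,236). Next I'll measure these.

```bash
cat > h.py <<'E'
import cv2,numpy as np
from plant import robot
def ray(n,uv,z):
    c=robot.calibration(n);E=np.array(c["extrinsics"]);R=E[:3,:3];o=-R.T@E[:3,3]
    uv=np.atleast_2d(uv).astype(float)
    d=np.c_[(uv[:,0]-c["cx"])/c["fx"],(uv[:,1]-c["cy"])/c["fy"],np.ones(len(uv))]@R
    return o+d*((z-o[2])/d[:,2])[:,None]
def mask(im,lo,hi,box):
    h=cv2.inRange(cv2.cvtColor(im,cv2.COLOR_BGR2HSV),np.array(lo),np.array(hi))
    m=np.zeros_like(h);x0,y0,x1,y1=box;m[y0:y1,x0:x1]=h[y0:y1,x0:x1];return m
def rect(n,m,z):
    p=np.argwhere(m)[:,::-1]
    w=ray(n,p,z)[:,:2];r=cv2.minAreaRect((w*1000).astype(np.float32))
    return len(p),np.round(r[0],1),np.round(r[1],1),r[2],np.round(cv2.boxPoints(r)).tolist()
BLUE=((105,100,40),(130,255,255));ORG=((5,150,90),(18,255,255))
E
python3 - <<'E'
from h import *
im=cv2.imread("pics/top0.png");s=cv2.imread("pics/side0.png")
print("blue top",rect("top",mask(im,*BLUE,(290,190,330,245)),.08))
print("org top",rect("top",mask(im,*ORG,(350,180,385,220)),.07))
print("blue side",rect("side",mask(s,*BLUE,(295,185,350,215)),.08))
print("org side",rect("side",mask(s,*ORG,(285,225,335,250)),.07))
a=cv2.resize(im[160:250,280:400],None,fx=5,fy=5,interpolation=cv2.INTER_CUBIC)
b=cv2.resize(s[185:275,285:360],None,fx=5,fy=5,interpolation=cv2.INTER_CUBIC)
b=cv2.copyMakeBorder(b[:,:200*1+175],0,0,0,0,cv2.BORDER_CONSTANT)
cv2.imwrite("pics/c0.png",cv2.resize(np.hstack([a,b]),None,fx=.8,fy=.8))
E
```

```text
blue top (91, array([460.7,  97.4]), array([118.7,   9.8]), 25.93526840209961, [[405.0, 76.0], [409.0, 67.0], [516.0, 119.0], [512.0, 128.0]])
org top (39, array([ 522.8, -107.5]), array([66.8,  8.1]), 29.83661651611328, [[492.0, -121.0], [496.0, -128.0], [554.0, -94.0], [550.0, -87.0]])
blue side (302, array([473.8,  74.1]), array([113.7,  49.4]), 26.76084327697754, [[412.0, 71.0], [434.0, 26.0], [536.0, 78.0], [513.0, 122.0]])
org side (51, array([ 525.4, -113.3]), array([71.4, 15.2]), 26.672386169433594, [[490.0, -123.0], [497.0, -136.0], [561.0, -104.0], [554.0, -90.0]])
```

View pics/c0.png

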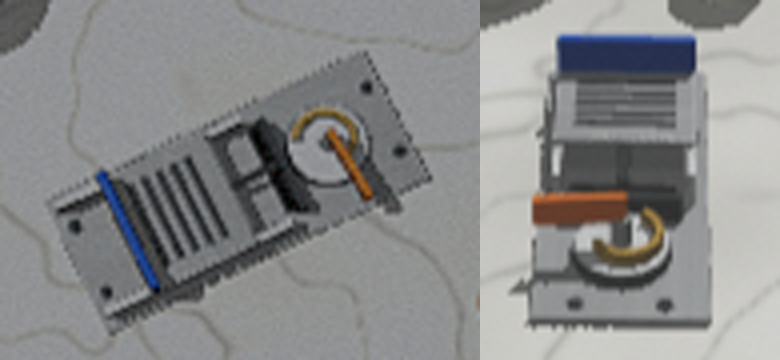

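The crop shows the frame corners at crop (50,205), (368,52), (430,180), (112,332). The lever runs from the hub at (330,132) to (370,197), i.e. along the frame's +y, so the cam starts near 0.

Run:
```python
from h import *
c=np.array([[50,205],[368,52],[430,180],[112,332]])/4+[280,160]-.4
w=ray("top",c,.008)[:,:2]*1000
print(np.round(w,1).tolist(),[round(np.linalg.norm(w[i]-w[i-1]),1) for i in range(4)])
ctr=w.mean(0);x=(w[0]+w[3]-w[1]-w[2]);th=np.arctan2(x[1],x[0])
# plate angle: frame x = plate normal
th2=np.radians(25.9+90);print("ctr",ctr,np.degrees(th))
for t in(th,th2,np.radians(116.3)):
    X=np.array([np.cos(t),np.sin(t)]);Y=np.array([-X[1],X[0]]);cam=ctr-95*X
    pl=np.array([460.7,97.4])
    lv=np.array([522.8,-107.5])
    print(np.degrees(t),"cam",cam,"plate in frame",(pl-ctr)@X,(pl-ctr)@Y,"lever mid in cam",(lv-cam)@X,(lv-cam)@Y)
s=robot.read_state();import scipy.spatial.transform as T
print(T.Rotation.from_rotvec(s["orientation"]).as_matrix().round(3).tolist())
# side-view check of plate and lever: top edges
E2=np.array(robot.calibration("side")["extrinsics"]);k=robot.calibration("side")
for p in ([ctr[0],ctr[1],8],[*cam,70],[460.7,97.4,80],[*lv,70]):
    q=E2[:3]@np.r_[np.array(p)/1000,1];print(np.round([k["fx"]*q[0]/q[2]+k["cx"],k["fy"]*q[1]/q[2]+k["cy"]],1))
```

```text
[[497.5, 173.2], [644.1, -132.9], [518.0, -188.2], [376.0, 114.6]] [np.float64(134.8), np.float64(339.4), np.float64(137.8), np.float64(334.5)]
ctr [508.90022932  -8.33118297] 115.35871383550703
115.35871383550703 cam [549.58721855 -94.17737628] plate in frame 116.1867556199001 -1.72712946346428 lever mid in cam -0.5663711394970523 29.911980947839737
115.90000000000002 cam [550.39639921 -93.78917197] plate in frame 116.16525448089477 -2.8246785747955414 lever mid in cam -0.2795254846559434 30.813469788630066
116.3 cam [550.99199245 -93.49739385] plate in frame 116.14270379919672 -3.6355896184812053 lever mid in cam -0.06208673655177854 31.477890054581582
[[-0.904, 0.428, -0.001], [0.428, 0.904, -0.001], [0.0, -0.002, -1.0]]
[319.9 230.7]
[319.7 233.3]
[321.1 193.7]
[309.6 233.2]
```

apply_moves([
  [[0,0,-9],[0,0,0.125]],
  [[0,0,-9],[0,0,0.125]],
  [[0,0,-9],[0,0,0.125]],
  [[0,0,-9],[0,0,0.125]],
  [[0,0,-9],[0,0,0.125]],
  [[0,0,-9],[0,0,0.125]],
  [[0,0,-9],[0,0,0.125]],
  [[0,0,-9],[0,0,0.125]],
  [[0,0,-9],[0,0,0.125]],
  [[0,0,-9],[0,0,0.125]],
  [[0,0,-9],[0,0,0.125]],
  [[0,0,-9],[0,0,0.125]],
], claw=0)

```text
t: 1.1
tool_pos: [0.2565, 0.5424, 0.5126]
orientation: [2.598, 1.765, -0.002]
force: [-0.2, 1.4, 0.3]
opening: 0.0178
gripper_force: 0.0
```

apply_moves([
  [[0,0,0],[0,0,0.125]],
  [[0,0,0],[0,0,0.125]],
  [[0,0,0],[0,0,0.125]],
  [[0,0,0],[0,0,0.125]],
  [[0,0,0],[0,0,0.125]],
  [[0,0,0],[0,0,0.125]],
  [[0,0,0],[0,0,0]],
  [[0,0,0],[0,0,0]],
])

```text
t: 1.77
tool_pos: [0.2565, 0.5424, 0.5123]
orientation: [3.061, 0.707, -0.001]
force: [-0.1, -0.5, 0.1]
opening: 0.0003
gripper_force: 0.0
```

```bash
cat > g.py <<'E'
from h import *
from scipy.spatial.transform import Rotation as R
ctr=np.array([509.,-8.5]);t=np.radians(115.6);X=np.array([np.cos(t),np.sin(t)]);Y=np.array([-X[1],X[0]]);cam=ctr-95*X
def to(p,zt=None,yaw=None):
    "tool shift (mm) to world xy p and fingertip height zt mm; yaw error of tool y axis"
    s=robot.read_state();r=R.from_rotvec(s["orientation"]);M=r.as_matrix();P=s["tool_pos"]*np.ones(3)*1000
    d=np.r_[np.array(p)-P[:2],0 if zt is None else zt+186-P[2]]
    f=(P[:2]-ctr)
    print("t",round(s["t"],2),"shift",np.round(M.T@d,1),"yaw y",np.round(np.degrees(np.arctan2(M[1,1],M[0,1])),2),"tilt",np.round(M[2],4),
      "frame xy",np.round([f@X,f@Y],1),"tip z",round(P[2]-186,1),"F frame",np.round([s["force"][:2]@X,s["force"][:2]@Y,s["force"][2]],2))
E
python3 -c "
from g import *
to(ctr+165*X,150)"
```

```text
t 1.77 shift [-13.3 440.8 176.5] yaw y -64.0 tilt [-6.e-04  4.e-04 -1.e+00] frame xy [605.9 -10.3] tip z 326.3 F frame [-0.39  0.35  0.12]
```

apply_moves([
  [[-1,20,0],[0,0,0]],
  [[-1,40,0],[0,0,0]],
  [[-1,40,0],[0,0,0]],
  [[-1,40,0],[0,0,0]],
  [[-1,40,0],[0,0,0]],
  [[-1,40,0],[0,0,0]],
  [[-1,40,0],[0,0,0]],
  [[-1,40,15],[0,0,0]],
  [[-1,40,35],[0,0,0]],
  [[-1,40,40],[0,0,0]],
  [[-1,40,40],[0,0,0]],
  [[-2,20,40],[0,0,-0.006]],
])

```text
t: 2.77
tool_pos: [0.4241, 0.1676, 0.3749]
orientation: [3.059, 0.715, 0.006]
force: [1.7, 1.3, -0.3]
opening: 0.0003
gripper_force: 0.0
```

apply_moves([
  [[0,0,30],[0,0,0]],
  [[0,0,30],[0,0,0]],
  [[0,0,15],[0,0,0]],
  [[0,0,0],[0,0,0]],
  [[0,0,0],[0,0,0]],
])

```text
t: 3.18
tool_pos: [0.4226, 0.1697, 0.299]
orientation: [3.059, 0.714, -0.003]
force: [0.3, 0.7, 0.6]
opening: 0.0003
gripper_force: 0.0
```

```bash
python3 -c "
from g import *
to(ctr+140*X,55)
im,d=robot.read_camera('side');cv2.imwrite('pics/s1.png',cv2.resize(im[120:300,230:430],None,fx=3,fy=3))"
```

```text
t 3.18 shift [ 0.3 58.1 58. ] yaw y -63.72 tilt [-2.1e-03 -4.0e-04 -1.0e+00] frame xy [198.    0.9] tip z 113.0 F frame [ 0.47 -0.59  0.6 ]
```

View pics/s1.png

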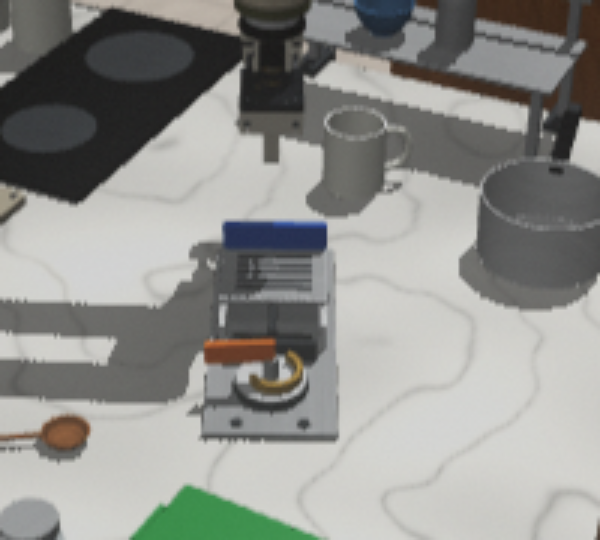

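Fingers are centred behind the blue plate (crop 272,155) and the mug (crop 355,155) is clear. I'll descend and approach the plate.

apply_moves([
  [[0,0,20],[0,0,-0.012]],
  [[0,0,25],[0,0,0]],
  [[0,0,13],[0,0,0]],
  [[0,10,0],[0,0,0]],
  [[0,15,0],[0,0,0]],
  [[0,10,0],[0,0,0]],
  [[0,8,0],[0,0,0]],
  [[0,5,0],[0,0,0]],
  [[0,5,0],[0,0,0]],
  [[0,5,0],[0,0,0]],
  [[0,5,0],[0,0,0]],
  [[0,5,0],[0,0,0]],
])

```text
t: 4.23
tool_pos: [0.4537, 0.1091, 0.2417]
orientation: [-3.055, -0.728, 0.0]
force: [-2.0, 2.5, 2.4]
opening: 0.0003
gripper_force: 1.5
```

```bash
python3 -c "
from g import *
to(ctr+140*X,55)"
```

```text
t 4.23 shift [ -0.7 -10.1   0.7] yaw y -63.18 tilt [ 1.e-04 -7.e-04 -1.e+00] frame xy [129.9  -1. ] tip z 55.7 F frame [3.1  0.73 2.42]
```

apply_moves([
  [[0,4,0],[0,0,0.01]],
  [[0,4,0],[0,0,0.01]],
  [[0,4,0],[0,0,0]],
  [[0,4,0],[0,0,0]],
  [[0,4,0],[0,0,0]],
  [[0,4,0],[0,0,0]],
  [[0,4,0],[0,0,0]],
  [[0,3,0],[0,0,0]],
  [[0,1,0],[0,0,0]],
  [[0,0,0],[0,0,0]],
])

```text
t: 5.07
tool_pos: [0.4677, 0.0799, 0.2414]
orientation: [3.063, 0.697, -0.0]
force: [-0.7, 0.7, 0.1]
opening: 0.0001
gripper_force: 0.0
```

```bash
python3 -c "
from g import *
to(ctr+140*X,55)"
```

```text
t 5.07 shift [ -0.9 -42.4   0.4] yaw y -64.37 tilt [-2.e-04  4.e-04 -1.e+00] frame xy [97.6 -1. ] tip z 55.4 F frame [0.89 0.31 0.05]
```

apply_moves([
  [[0,2,0],[0,0,0]],
  [[0,2,0],[0,0,0]],
  [[0,2,0],[0,0,0]],
  [[0,2,0],[0,0,0]],
  [[0,2,0],[0,0,0]],
  [[0,2,0],[0,0,0]],
  [[0,0,0],[0,0,0]],
])

```text
t: 5.65
tool_pos: [0.4708, 0.0738, 0.2414]
orientation: [-3.051, -0.696, 0.007]
force: [-18.5, 34.6, 17.7]
opening: 0.0004
gripper_force: 20.3
```

```bash
python3 -c "
from g import *
to(ctr+140*X,55)
im,_=robot.read_camera('top');print('blue',rect('top',mask(im,*BLUE,(290,180,345,245)),.08))
cv2.imwrite('pics/t1.png',cv2.resize(im[160:250,280:400],None,fx=5,fy=5,interpolation=cv2.INTER_CUBIC))"
```

```text
t 5.65 shift [ -1.  -49.2   1. ] yaw y -64.29 tilt [-0.0016 -0.0127 -0.9999] frame xy [90.7 -1.1] tip z 55.4 F frame [39.19  1.7  17.73]
blue (24, array([438.2,  42.2]), array([32.7,  8.1]), 25.710487365722656, [[422.0, 39.0], [425.0, 31.0], [455.0, 46.0], [451.0, 53.0]])
```

apply_moves([
  [[0,-4,0],[0,0,0]],
  [[0,0,0],[0,0,0]],
  [[0,0,0],[0,0,0]],
])

```text
t: 5.95
tool_pos: [0.4699, 0.0754, 0.2414]
orientation: [-3.057, -0.698, 0.004]
force: [-10.0, 18.0, 7.7]
opening: 0.0006
gripper_force: 10.4
```

```bash
python3 -c "
from g import *
to(ctr+140*X,55)"
```

```text
t 5.95 shift [ -0.9 -47.4   0.6] yaw y -64.28 tilt [-0.0011 -0.0058 -1.    ] frame xy [92.6 -1. ] tip z 55.4 F frame [20.53  1.26  7.71]
```

View pics/t1.png

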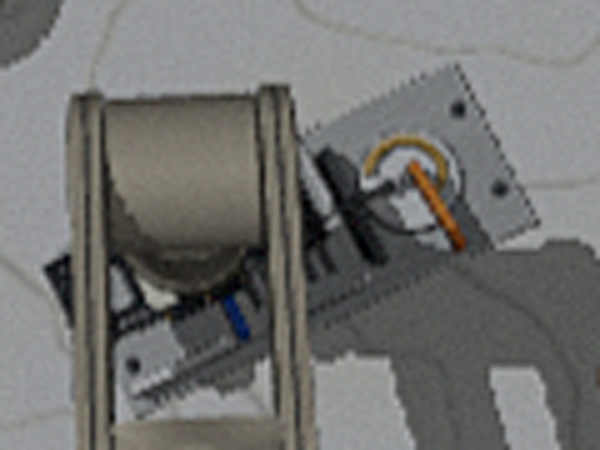

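The view shows the dark bolt rod reaching into the hook mouth, at crop (385,185). The deck is on the seal. I'll back off, lift, and cross to the lever side.

apply_moves([
  [[0,-6,0],[0,0,0]],
  [[0,-10,0],[0,0,0]],
  [[0,0,-20],[0,0,0]],
  [[0,0,-30],[0,0,0]],
  [[0,10,-20],[0,0,0]],
  [[-10,30,0],[0,0,0]],
  [[-10,30,0],[0,0,0]],
  [[-10,30,0],[0,0,0]],
  [[-10,30,0],[0,0,0]],
  [[-10,30,0],[0,0,0]],
  [[-6,15,0],[0,0,0]],
  [[0,0,0],[0,0,0]],
])

```text
t: 6.95
tool_pos: [0.4894, -0.0973, 0.3115]
orientation: [3.063, 0.692, -0.001]
force: [-0.4, 0.6, -0.5]
opening: 0.0004
gripper_force: 0.0
```

```bash
python3 -c "
from g import *
to(cam+21*X+55*Y,52)
im,_=robot.read_camera('side');cv2.imwrite('pics/s2.png',cv2.resize(im[160:280,250:390],None,fx=4,fy=4,interpolation=cv2.INTER_CUBIC))"
```

```text
t 6.95 shift [ 1.1  2.2 73.5] yaw y -64.54 tilt [-8.0e-04  1.6e-03 -1.0e+00] frame xy [-71.6  56.1] tip z 125.5 F frame [ 0.67  0.11 -0.5 ]
```

View pics/s2.png

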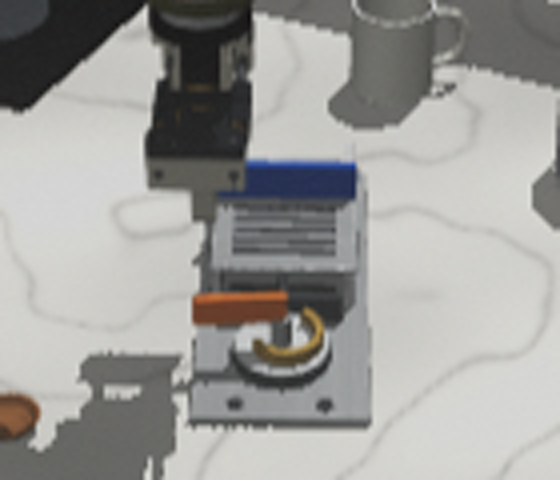

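apply_moves([
  [[1,2,30],[0,0,0]],
  [[0,0,30],[0,0,0]],
  [[0,0,13],[0,0,0]],
  [[0,2,0],[0,0,0]],
  [[0,3,0],[0,0,0]],
  [[0,3,0],[0,0,0]],
  [[0,2,0],[0,0,0]],
  [[0,2,0],[0,0,0]],
  [[0,2,0],[0,0,0]],
  [[0,0,0],[0,0,0]],
])

```text
t: 7.83
tool_pos: [0.4979, -0.1087, 0.2396]
orientation: [3.063, 0.697, 0.003]
force: [0.3, 3.3, 1.5]
opening: 0.0003
gripper_force: 1.2
```

```bash
cat >> g.py <<'E'
def lev(off=13):
    s=robot.read_state();M=R.from_rotvec(s["orientation"]).as_matrix();P=s["tool_pos"]*np.ones(3)*1000
    r=P[:2]-cam;y=M[:2,1];F=np.array(s["force"]);rc=(r+9*y)/1000
    a=np.arctan2(r@Y,r@X)-np.pi/2;rad=np.hypot(*r);L=np.sqrt(max(rad**2-off**2,1))
    phi=(a+np.arctan2(off,L))%(2*np.pi);yaw=(np.arctan2(y[1],y[0])-np.radians(-64.4))%(2*np.pi)
    print("t",round(s["t"],2),"rad",round(L,1),"lever phi",round(phi,3),"tool yaw",round(yaw,3),"q6",round(s["q"][5],2),"tipz",round(P[2]-186,1),
     "F tool",np.round(M.T@F,1),"torque",round(-(rc[0]*F[1]-rc[1]*F[0]),3),"tz",np.round(s["wrist_torque"],2))
E
python3 -c "
from g import *
lev()"
```

```text
t 7.83 rad 52.6 lever phi 0.066 tool yaw 0.001 q6 0.81 tipz 53.6 F tool [ 1.7 -2.8 -1.5] torque 0.15 tz [0.43 0.19 0.02]
```

apply_moves([
  [[-1.0,4.4,0],[0,0,-0.07]],
  [[-1.0,4.4,0],[0,0,-0.08]],
  [[-0.9,4.4,0],[0,0,-0.08]],
  [[-0.9,4.4,0],[0,0,-0.08]],
  [[-0.9,4.4,0],[0,0,-0.08]],
  [[-0.9,4.4,0],[0,0,-0.08]],
  [[-0.9,4.4,0],[0,0,-0.08]],
  [[-0.9,4.4,0],[0,0,-0.08]],
  [[0,0,0],[0,0,0]],
])

```text
t: 8.58
tool_pos: [0.5146, -0.1397, 0.2385]
orientation: [-2.694, -1.617, 0.001]
force: [-0.7, 2.2, 0.2]
opening: 0.0003
gripper_force: 0.7
```

```bash
python3 -c "
from g import *
lev()"
```

```text
t 8.58 rad 56.2 lever phi 0.69 tool yaw 0.634 q6 0.13 tipz 52.5 F tool [ 1.6 -1.7 -0.2] torque 0.096 tz [0.18 0.25 0.04]
```

apply_moves([
  [[-0.9,4.4,0],[0,0,-0.08]],
  [[-0.8,4.4,0],[0,0,-0.08]],
  [[-0.8,4.4,0],[0,0,-0.08]],
  [[-0.8,4.4,0],[0,0,-0.08]],
  [[-0.8,4.4,0],[0,0,-0.08]],
  [[-0.8,4.4,0],[0,0,-0.08]],
  [[-0.8,4.4,0],[0,0,-0.08]],
  [[-0.8,4.4,0],[0,0,-0.08]],
  [[-0.8,4.4,0],[0,0,-0.08]],
])

```text
t: 9.33
tool_pos: [0.5512, -0.1541, 0.2386]
orientation: [1.955, 2.458, -0.004]
force: [-3.4, -3.7, 0.1]
opening: 0.0007
gripper_force: 2.2
```

```bash
python3 -c "
from g import *
lev()
im,_=robot.read_camera('side');cv2.imwrite('pics/s3.png',cv2.resize(im[160:280,250:390],None,fx=4,fy=4,interpolation=cv2.INTER_CUBIC))"
```

```text
t 9.33 rad 58.5 lever phi 1.361 tool yaw 1.351 q6 -0.59 tipz 52.6 F tool [-2.9 -4.1 -0.1] torque 0.232 tz [-0.89  0.64 -0.09]
```

View pics/s3.png

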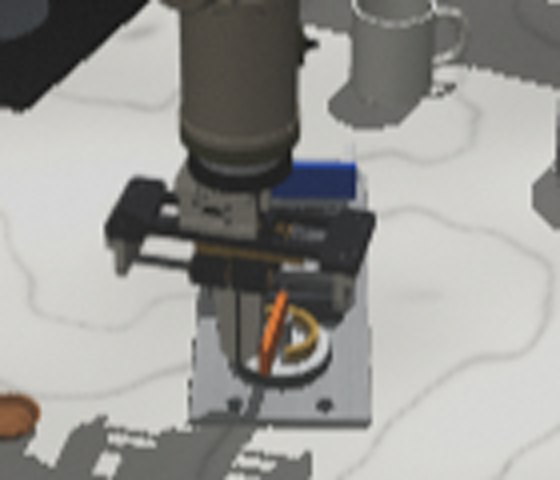

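The lever (crop 275,330) is following the finger, now near 1.36 rad. I'll continue in smaller steps.

apply_moves([
  [[-0.2,3.6,0],[0,0,-0.065]],
  [[-0.2,3.6,0],[0,0,-0.065]],
  [[-0.2,3.6,0],[0,0,-0.065]],
  [[-0.2,3.6,0],[0,0,-0.065]],
  [[-0.2,3.6,0],[0,0,-0.065]],
  [[-0.2,3.6,0],[0,0,-0.065]],
])

```text
t: 9.88
tool_pos: [0.5717, -0.1471, 0.2389]
orientation: [1.444, 2.788, -0.004]
force: [-1.9, -5.6, 0.3]
opening: 0.0005
gripper_force: 2.4
```

```bash
python3 -c "
from g import *
lev()"
```

```text
t 9.88 rad 55.7 lever phi 1.742 tool yaw 1.739 q6 -0.95 tipz 52.9 F tool [-3.5 -4.8 -0.3] torque 0.255 tz [-1.02  0.28  0.  ]
```

apply_moves([
  [[-0.3,2.2,0],[0,0,-0.04]],
  [[-0.3,2.2,0],[0,0,-0.04]],
  [[-0.3,2.2,0],[0,0,-0.04]],
  [[-0.3,2.2,0],[0,0,-0.04]],
])

```text
t: 10.22
tool_pos: [0.5795, -0.1427, 0.239]
orientation: [1.218, 2.894, -0.004]
force: [-0.4, -6.8, 0.3]
opening: 0.0005
gripper_force: 2.4
```

```bash
python3 -c "
from g import *
lev()"
```

```text
t 10.22 rad 55.2 lever phi 1.901 tool yaw 1.898 q6 -1.1 tipz 53.0 F tool [-4.6 -5.1 -0.3] torque 0.263 tz [-1.05  0.04  0.02]
```

apply_moves([
  [[-0.5,2.2,0],[0,0,-0.04]],
  [[-0.5,2.2,0],[0,0,-0.04]],
  [[-0.5,2.2,0],[0,0,-0.04]],
  [[-0.5,2.2,0],[0,0,-0.04]],
])

```text
t: 10.55
tool_pos: [0.587, -0.1375, 0.2391]
orientation: [0.983, 2.981, -0.004]
force: [0.6, -6.8, -0.9]
opening: 0.0005
gripper_force: 2.4
```

```bash
python3 -c "
from g import *
lev()"
```

```text
t 10.55 rad 55.4 lever phi 2.061 tool yaw 2.058 q6 -1.25 tipz 53.1 F tool [-4.6 -5.1  0.9] torque 0.265 tz [-1.1  -0.12 -0.04]
```

apply_moves([
  [[-0.5,2.2,0],[0,0,-0.04]],
  [[-0.5,2.2,0],[0,0,-0.04]],
  [[-0.5,2.2,0],[0,0,-0.04]],
])

```text
t: 10.8
tool_pos: [0.592, -0.1328, 0.2392]
orientation: [0.802, 3.035, -0.004]
force: [1.4, -6.8, -1.1]
opening: 0.0006
gripper_force: 2.4
```

```bash
python3 -c "
from g import *
lev()"
```

```text
t 10.8 rad 55.6 lever phi 2.18 tool yaw 2.178 q6 -1.36 tipz 53.2 F tool [-4.6 -5.2  1.1] torque 0.27 tz [-1.07 -0.2  -0.04]
```

apply_moves([
  [[-0.5,2.2,0],[0,0,-0.04]],
  [[-0.5,2.2,0],[0,0,-0.04]],
  [[-0.5,2.2,0],[0,0,-0.04]],
])

```text
t: 11.05
tool_pos: [0.5965, -0.1276, 0.2393]
orientation: [0.619, 3.077, -0.004]
force: [2.2, -6.1, -0.7]
opening: 0.0003
gripper_force: 2.4
```

```bash
python3 -c "
from g import *
lev()"
```

```text
t 11.05 rad 55.7 lever phi 2.299 tool yaw 2.298 q6 -1.47 tipz 53.3 F tool [-4.4 -4.8  0.8] torque 0.25 tz [-1.02 -0.37 -0.01]
```

apply_moves([
  [[-0.4,2.2,0],[0,0,-0.04]],
  [[-0.4,2.2,0],[0,0,-0.04]],
  [[-0.4,2.2,0],[0,0,-0.04]],
])

```text
t: 11.3
tool_pos: [0.6, -0.1219, 0.2394]
orientation: [0.433, 3.108, -0.005]
force: [2.7, -6.6, -1.9]
opening: 0.0002
gripper_force: 3.2
```

```bash
python3 -c "
from g import *
lev()"
```

```text
t 11.3 rad 55.7 lever phi 2.417 tool yaw 2.418 q6 -1.58 tipz 53.4 F tool [-4.4 -5.6  2. ] torque 0.295 tz [-1.29 -0.51 -0.07]
```

apply_moves([
  [[-0.4,2.2,0],[0,0,-0.04]],
  [[-0.4,2.2,0],[0,0,-0.04]],
])

```text
t: 11.47
tool_pos: [0.602, -0.1182, 0.2394]
orientation: [0.309, 3.123, -0.006]
force: [4.3, -9.3, -3.4]
opening: 0.0005
gripper_force: 4.0
```

```bash
python3 -c "
from g import *
lev()"
```

```text
t 11.47 rad 55.8 lever phi 2.491 tool yaw 2.498 q6 -1.65 tipz 53.4 F tool [-6.  -8.3  3.5] torque 0.435 tz [-1.51 -0.76 -0.08]
```

apply_moves([
  [[-0.4,2.4,0],[0,0,-0.04]],
])

```text
t: 11.55
tool_pos: [0.603, -0.1161, 0.2394]
orientation: [0.246, 3.128, -0.006]
force: [4.2, -9.9, -4.3]
opening: 0.0006
gripper_force: 4.6
```

```bash
python3 -c "
from g import *
lev()"
```

```text
t 11.55 rad 55.8 lever phi 2.531 tool yaw 2.538 q6 -1.69 tipz 53.4 F tool [-5.7 -9.1  4.4] torque 0.485 tz [-1.8  -0.9  -0.06]
```

One more small row, to the middle of the tight band.

apply_moves([
  [[-0.3,2.0,0],[0,0,-0.035]],
])

```text
t: 11.63
tool_pos: [0.6037, -0.1143, 0.2395]
orientation: [0.191, 3.131, -0.007]
force: [6.2, -11.5, -4.0]
opening: 0.0005
gripper_force: 5.1
```

```bash
python3 -c "
from g import *
lev()"
```

```text
t 11.63 rad 55.8 lever phi 2.566 tool yaw 2.573 q6 -1.72 tipz 53.5 F tool [ -7.5 -10.7   4.1] torque 0.563 tz [-1.92 -1.06  0.01]
```

Clearly stiffened, about 10 N at 55 mm. I'll back off and lift.

apply_moves([
  [[0,-4,0],[0,0,0]],
  [[0,-8,0],[0,0,0]],
  [[0,-8,0],[0,0,0]],
  [[0,0,-20],[0,0,0]],
  [[0,0,-40],[0,0,0]],
  [[0,0,-40],[0,0,0]],
  [[0,0,-40],[0,0,0]],
  [[0,0,-30],[0,0,0]],
  [[0,-30,0],[0,0,0]],
  [[0,-30,0],[0,0,0]],
  [[0,-30,0],[0,0,0]],
  [[0,0,0],[0,0,0]],
])

```text
t: 12.63
tool_pos: [0.5884, -0.2266, 0.4087]
orientation: [-0.196, -3.135, 0.004]
force: [-0.6, 0.6, -1.0]
opening: 0.0005
gripper_force: 0.0
```

```bash
python3 -c "
from g import *
lev()
im,_=robot.read_camera('side');cv2.imwrite('pics/s4.png',cv2.resize(im[160:280,250:390],None,fx=4,fy=4,interpolation=cv2.INTER_CUBIC))
for n,b in(('side',(285,210,350,260)),):
  print(rect(n,mask(im,*ORG,b),.07))"
```

```text
t 12.63 rad 137.3 lever phi 1.5 tool yaw 2.57 q6 -1.89 tipz 222.7 F tool [0.7 0.5 1. ] torque 0.051 tz [ 0.01 -0.02  0.11]
(94, array([ 587.5, -106.5]), array([29.9, 79.6]), 86.7012710571289, [[547.0, -119.0], [626.0, -124.0], [628.0, -94.0], [549.0, -89.0]])
```

View pics/s4.png

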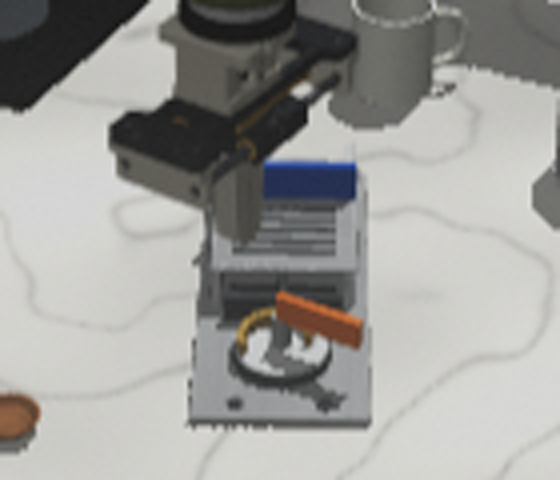

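The lever stays at about 2.55 rad, pointing to crop (360,330), and the gripper is clear. Handing in.

```bash
python3 -c "
from plant import robot
print(robot.close_job())"
```

```text
the job is handed in; nothing more can be done
None
```

The deck is in on the seal, and I turned the lever to about 2.57 rad, where it clearly stiffened (about 0.56 N m, inside the tight band); the gripper is clear and the job was handed in at about 12.7 s, with no verdict returned.

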